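Zero the drop-probe dial comparator on a new brake pad

TASK

Set up the dial comparator so that worn brake pads will read their wear: lay the new pad (the one with the thick lining) flat on the comparator's anvil, lining up, with its lining under the parked probe, and let go of it. Then press the release button fully down and let it spring back, so that the probe drops onto the lining, and finally turn the dial's bezel until its zero mark stands at the pointer. Leave the worn pad where it lies.

Things in the scene. Friction and masses are not known exactly. Their poses are not given: they have to be found in the camera images.
- comparator: Grey bench dial comparator, fixed. Origin on the probe's axis at bench level; x from its open front (robot's side) to its column, y left, z up. Base x -0.138 to 0.088, 104 mm wide. Round column at x 0.062 carries a head over the anvil, z 0.112 to 0.140, x -0.026 to 0.086, 52 mm wide. Nothing but the dial on the head stands above z 0.143.
- anvil (a point): Point of the anvil's top face under the probe, 32 mm above the bench; axes as the comparator. The anvil is a flat ground steel plate on the base, x -0.125 to 0.035 from the comparator's origin, 68 mm wide, without rims or stops.
- probe (a joint): How far the probe has dropped (m): 0 = parked up, held by a catch that the button withdraws. A light spring drops it: 0.014 onto the new pad, 0.022 onto the worn one, 0.030 at most. Once dropped it stays down.
- probe_tip (a point): Lowest point of the probe, a vertical steel rod of 8 mm diameter with a ball end, under the head. Parked it stands 33 mm above the anvil.
- release_button (a joint): How far the button is pressed (m): 0 = up, 0.008 = fully down (about 5 N). The catch lets go of the probe at 0.006 to 0.007; springs back when released.
- button_top (a point): Centre of the top of the round black release button, 31 mm across, pressed straight down. It sits on a housing that sticks out to the right of the head: y -0.034 to -0.086, x -0.017 to 0.017, z 0.086 to 0.122 in the comparator's frame.
- bezel (a joint): Turn of the dial's bezel (rad), anticlockwise from above is positive, with the white face and its zero mark; may be turned either way. Vertical axis through the comparator's origin; knurled steel rim 67 mm across, z 0.146 to 0.167 above the bench, head below it at 0.140.
- bezel_zero (a point): Point on the dial face at the zero mark (the solid black wedge pointing inward from the rim), 24 mm from the dial's axis, at z = 0.165.
- pointer_tip (a point): Near the tip of the black pointer, 24 mm from the dial's axis. The pointer turns as the probe moves and not with the bezel.
- pad_new: New disc brake pad, loose, about 0.24 kg, lying lining up: black steel backing plate 132 x 54 x 6 mm with an ear at each end (150 mm over the ears, 26 mm wide) and a dark lining 124 x 54 x 13 mm in two blocks; 19 mm thick in all. Origin: centre of its underside; x along its length, z up. Same either way round.
- pad_worn: Worn pad, loose, the same outline but the lining only 5 mm thick, 11 mm in all. Origin and axes as for the new one. To be left alone.

How it is judged:
By the outcome, as a careful person would: the job done as asked, in the order asked, and still so for the second after the job is handed in, with the robot touching nothing.
It also fails if it takes over 67 s, if anything falls off the work surface, if the arm or the gripper's body presses on something with over 40 N, if the wrist force passes 120 N, or if a joint passes its speed limit or range.

ROBOT

A 7-joint arm with a two-finger parallel gripper is mounted at the origin on a cart in front of the work surface, level with it; the furniture and walls round the work are solid. World frame = base frame: x ahead of the robot, y to its left, z up, the work surface at z = 0. Lengths are in m, angles in rad, forces in N, time in s.
With the tool pointing down it reaches from about 0.4 to 0.9 m from the base axis. Payload 5.5 kg.
Tool frame: the origin (TCP) lies between the finger pads; the fingertips stand 11 mm ahead of it and the grasp point (between the pads) lies 8 mm behind it; z points along the fingers, y is the direction in which the jaws open and shut (so a half turn about z gives the same grasp; the last joint's range is limited). The gripper opens to 85 mm and grips with 20 to 120 N. Pads are 22 mm wide; open, the fingers measure 114 mm over their backs; the gripper's body (76 mm by 85 mm) begins 54 mm behind the grasp point. The pads swing forward as they close: fully open they stand 13 mm farther back than shut.
Start: joints at [-0.993, 0.501, -0.427, 1.55, 0.221, 1.138, -0.21], TCP at [0.201, 0.618, 0.242] pointing down, gripper open.
Joint ranges: [-2.88, 2.88], [-0.31, 2.03], [-1.54, 1.56], [0.2, 2.42], [-1.41, 4.55], [0.19, 2.02], [-2.57, 2.57]. Speed limits (rad/s): [2.57, 2.57, 3.14, 3.14, 3.14, 3.14, 3.14].

INTERFACE

Orientations are given as [roll, pitch, yaw] about the fixed x, y, z axes, in that order (R = Rz(yaw) Ry(pitch) Rx(roll)).
In Python, from bench import robot gives the robot as it stands.
- The arm moves only by the tool play_rows, never from a script. Its arguments are lists of equal length, an entry for each row: "travel": the shift along the tool's x, y, z in m, a list of three; "spin": the turn about the tool's z in rad; "gripper": the closure, from 0 (fully open) to 1 (shut). A call has 1 to 5 rows; each row shifts and turns the commanded pose from where the row before left it, along the tool's axes as they then stand; what a row does not reach is not made up. A row lasts 1/8 s, in which the tool goes at most 62.5 mm and 10.7 degrees, less where a joint would pass 70% of its speed; a pose out of reach is approached as far as the arm can. A call with a gripper value outside its range is refused whole. The fingers move at their own pace and stop on an object; "squeeze" is the grip in N (left out, the last holds). Time passes only in rows, so rows that do not move let the fingers close. It gives the time, the measured TCP pose, the force and the opening at its end, in the units of the state.
- robot.observe(): the state, without advancing time (a new reading comes with each control period).
- robot.capture(name): name is "side" or "top" or "wrist"; returns the picture (400x640x3 uint8, blue, green, red); there is no depth.
- robot.get_calibration(name): a dict with "camera_matrix" (3x3 intrinsics, pixels), "R" (3x3) and "t" (3): a world point X has camera coordinates R X + t; the wrist camera has in their place "T_tool_cam" (4x4, takes a point from camera to tool coordinates, whose origin is the TCP and whose axes are the flange's). Camera axes: x right, y down, z forward; pixel columns grow to the right and rows downward; lengths in m; the calibration is good to about 2 mm. A picture is of the moment at which its call begins: read the wrist's pose just before it. get_calibration takes no time and is no camera call.
- robot.job_done(): hands the job in, once; it reports no verdict.
The state is a dict: "t": time; "joints": joint angles; "joint_velocities": joint speeds; "effort": joint torques, N m; "eef_pos": TCP position; "ee_rot": TCP orientation; "ft_force": force on the tool from outside, world axes, zero at the start; "ft_torque": the same for the moment, N m; "width": finger opening in m.
Only numpy, scipy, OpenCV 4.12 (cv2) and the standard library are available. Lean on these libraries where they do the work, as an engineer would, in place of code of your own. Each camera call takes 0.05 s, during which the arm holds its last target.

## Working session

There is one attempt and no reset: what is moved stays moved. The work goes in short steps, Python scripts to look and compute and a tool call to move; the robot and the scene stay as the last step left them, time stands still between calls to the robot, and variables do not carry over. Pictures are saved under pics/ and viewed, and the job is handed in when it is done.

Besides the shell and the picture viewer there is one more tool, called after "Call:" as a command line: name --pt "numbers of a row" for each row, then --argument value for the rest. play_rows: Moves the arm, as the interface text tells. Its arguments: {"type":"object","properties":{"travel":{"type":"array","items":{"type":"array","items":{"type":"number"}}},"spin":{"type":"array","items":{"type":"number"}},"gripper":{"type":"array","items":{"type":"number"}},"squeeze":{"type":"number"}},"required":["travel","spin","gripper"]}

```bash
mkdir -p pics; ls; python3 - <<'E'
from bench import robot
import cv2,json
import numpy as np
s=robot.observe();print({k:np.round(v,4).tolist() for k,v in s.items()})
for n in("side","top","wrist"):
    c=robot.get_calibration(n);print(n,{k:np.round(v,4).tolist() for k,v in c.items()})
    cv2.imwrite(f"pics/{n}0.png",robot.capture(n))
E
```

```text
pics
{'t': 0.0, 'joints': [-0.9928, 0.5019, -0.4268, 1.5515, 0.2208, 1.1383, -0.2103], 'joint_velocities': [0.0014, -0.0004, 0.0003, 0.0006, -0.0017, -0.0006, 0.0006], 'effort': [0.0005, -56.9518, -5.8154, -28.0938, 0.0108, 0.0121, 0.0], 'eef_pos': [0.2011, 0.6174, 0.2412], 'ee_rot': [-3.1396, -0.0001, 2.8268], 'ft_force': [-1.1047, 0.2574, -0.5186], 'ft_torque': [-0.0095, -0.0589, -0.0034], 'width': 0.0853}
side {'camera_matrix': [[379.2347, 0.0, 323.7198], [0.0, 379.2347, 197.0173], [0.0, 0.0, 1.0]], 'R': [[0.9156, -0.402, -0.0118], [-0.2643, -0.5793, -0.7711], [0.3031, 0.7091, -0.6366]], 't': [-0.3289, 0.3822, 0.5951]}
top {'camera_matrix': [[361.9092, 0.0, 318.7806], [0.0, 361.9092, 193.6761], [0.0, 0.0, 1.0]], 'R': [[0.0116, -0.9993, 0.0353], [-0.9956, -0.0148, -0.0928], [0.0933, -0.0341, -0.9951]], 't': [0.2396, 0.5264, 0.9371]}
wrist {'camera_matrix': [[293.6483, 0.0, 319.8537], [0.0, 293.6483, 197.285], [0.0, 0.0, 1.0]], 'T_tool_cam': [[-0.0003, -0.9567, -0.291, 0.074], [1.0, -0.0003, -0.0001, -0.0003], [0.0, -0.291, 0.9567, -0.1309], [0.0, 0.0, 0.0, 1.0]]}
```

View pics/side0.png

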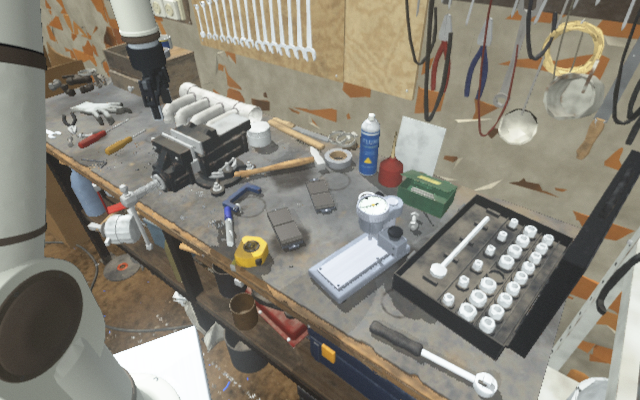

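View pics/top0.png

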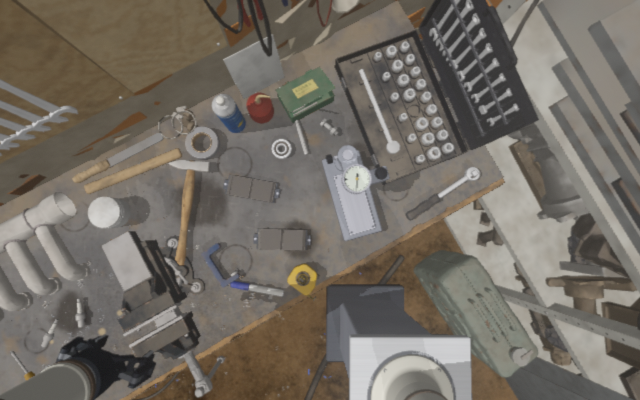

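View pics/wrist0.png

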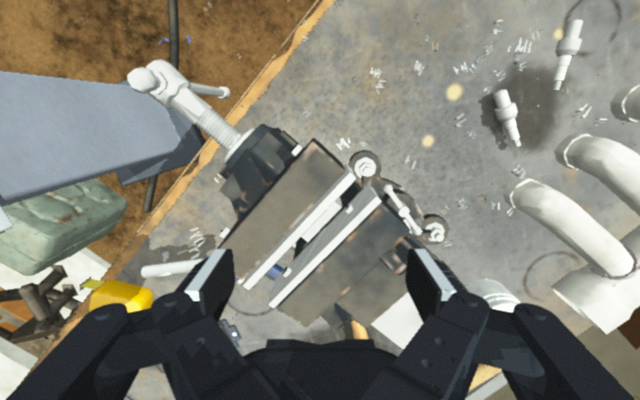

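The side view shows pads near (286,229) and (320,196), and the comparator near (370,240). The top view shows the pads near (283,239) and (252,188) and the dial near (357,178). I'll zoom in on both.

```bash
python3 - <<'E'
import cv2,numpy as np
a=cv2.imread("pics/side0.png")[160:310,220:440]
b=cv2.imread("pics/top0.png")[135:260,210:410]
cv2.imwrite("pics/z1.png",cv2.resize(a,(770,525),interpolation=cv2.INTER_CUBIC))
cv2.imwrite("pics/z2.png",cv2.resize(b,(800,500),interpolation=cv2.INTER_CUBIC))
E
```

```text
(no output)
```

View pics/z1.png

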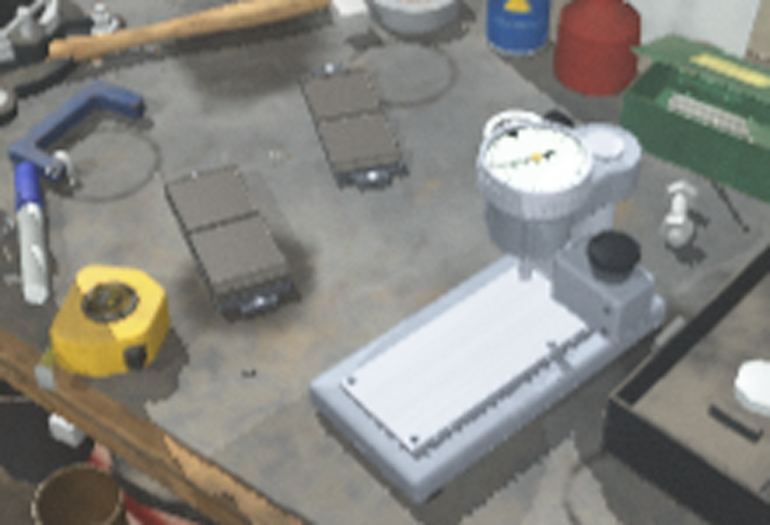

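View pics/z2.png

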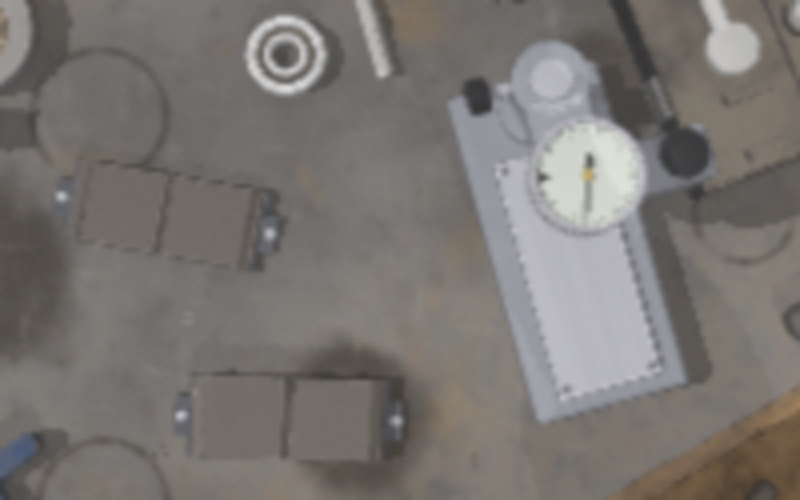

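```bash
cat > h.py <<'E'
import numpy as np,cv2
from bench import robot
from scipy.spatial.transform import Rotation as Ro
def cam(n,s=None):
    c=robot.get_calibration(n);K=np.array(c["camera_matrix"])
    if n!="wrist": R=np.array(c["R"]);t=np.array(c["t"])
    else:
        s=s or robot.observe();T=np.eye(4);T[:3,:3]=Ro.from_euler('xyz',s["ee_rot"]).as_matrix();T[:3,3]=s["eef_pos"]
        M=np.linalg.inv(T@np.array(c["T_tool_cam"]));R=M[:3,:3];t=M[:3,3]
    return K,R,t
def ray(C,uv):
    K,R,t=C;d=R.T@np.linalg.inv(K)@np.array([uv[0],uv[1],1.]);return -R.T@t,d
def onz(C,uv,z):
    o,d=ray(C,uv);return o+d*(z-o[2])/d[2]
def proj(C,X):
    K,R,t=C;p=K@(R@np.asarray(X,float)+t);return p[:2]/p[2]
def tri(C1,u1,C2,u2):
    o1,d1=ray(C1,u1);o2,d2=ray(C2,u2)
    k=np.linalg.lstsq(np.c_[d1,-d2],o2-o1,rcond=None)[0]
    a,b=o1+k[0]*d1,o2+k[1]*d2;return (a+b)/2,np.linalg.norm(a-b)
E
python3 - <<'E'
from h import *
T=cam("top");S=cam("side")
zt=lambda u,v:(210+u/4-.4,135+v/4-.4)
zs=lambda u,v:(220+u/3.5-.4,160+v/3.5-.4)
np.set_printoptions(precision=4,suppress=True)
print("near",tri(T,zt(289,415),S,zs(222,224)))
print("far",tri(T,zt(164,210),S,zs(351,118)))
for z in(.011,.019):print(onz(T,zt(289,415),z),onz(S,zs(222,224),z),onz(T,zt(164,210),z),onz(S,zs(351,118),z))
print("dial",onz(T,zt(587,175),.166))
for p in [(500,170),(562,398),(660,367),(545,420),(688,380)]:print(onz(T,zt(*p),.032))
for p in [(350,382),(415,447)]:print('s',onz(S,zs(*p),.032))
print("btn",onz(T,zt(685,152),.13),tri(T,zt(685,152),S,zs(614,246)))
print("dialtri",tri(T,zt(587,175),S,zs(537,157)))
E
```

```text
near (array([0.4018, 0.3428, 0.0142]), np.float64(0.006059931276263642))
far (array([0.5382, 0.4297, 0.0021]), np.float64(0.003654898688132137))
[0.4046 0.3421 0.011 ] [0.3998 0.3472 0.011 ] [0.5389 0.4278 0.011 ] [0.5322 0.4201 0.011 ]
[0.4048 0.3416 0.019 ] [0.3976 0.3389 0.019 ] [0.538  0.4265 0.019 ] [0.5284 0.4109 0.019 ]
dial [0.5455 0.1671 0.166 ]
[0.5664 0.2059 0.032 ]
[0.418  0.1645 0.032 ]
[0.4388 0.1005 0.032 ]
[0.4037 0.1755 0.032 ]
[0.4306 0.0822 0.032 ]
s [0.42   0.1595 0.032 ]
s [0.4355 0.0992 0.032 ]
btn [0.5652 0.1039 0.13  ] (array([0.5631, 0.1061, 0.1386]), np.float64(0.0016996947989926536))
dialtri (array([0.5453, 0.167 , 0.1637]), np.float64(0.001186686760375153))
```

```bash
cat >> h.py <<'E'
np.set_printoptions(precision=4,suppress=True)
def plan(p1,yaw,n,dec=3,pos=None,yaw0=None):
    s=robot.observe();p=np.array(s["eef_pos"]) if pos is None else np.array(pos);y=s["ee_rot"][2] if yaw0 is None else yaw0
    p0=p.copy();y0=y;dy=yaw-y0;dy=(dy+np.pi)%(2*np.pi)-np.pi
    tr=[];sp=[]
    for i in range(n):
        R=Ro.from_euler('xyz',[np.pi,0,y]).as_matrix()
        tgt=p0+(np.array(p1)-p0)*(i+1)/n
        d=np.round(R.T@(tgt-p),dec)
        tr.append(d.tolist());p=p+R@d
        a=round(-(y0+dy*(i+1)/n-y),2);sp.append(a);y-=a
    print("travel",tr,"\nspin",sp,"\nend",p,y)
E
python3 - <<'E'
from h import *
plan([.405,.345,.215],np.pi/2,10)
E
```

```text
travel [[-0.028, -0.02, 0.003], [-0.03, -0.015, 0.002], [-0.032, -0.013, 0.003], [-0.033, -0.008, 0.003], [-0.034, -0.003, 0.002], [-0.034, 0.0, 0.003], [-0.033, 0.005, 0.003], [-0.033, 0.009, 0.002], [-0.032, 0.013, 0.003], [-0.029, 0.016, 0.002]] 
spin [np.float64(0.13), np.float64(0.12), np.float64(0.13), np.float64(0.12), np.float64(0.13), np.float64(0.12), np.float64(0.13), np.float64(0.12), np.float64(0.13), np.float64(0.13)] 
end [0.4046 0.3454 0.2155] 1.566849738370776
```

Call:
play_rows --pt "-0.028 -0.02 0.003" --pt "-0.03 -0.015 0.002" --pt "-0.032 -0.013 0.003" --pt "-0.033 -0.008 0.003" --pt "-0.034 -0.003 0.002" --spin '[0.13, 0.12, 0.13, 0.12, 0.13]' --gripper '[0, 0, 0, 0, 0]'

```text
t: 0.78
eef_pos: [0.3041, 0.4806, 0.2289]
ee_rot: [-3.141, 0.0, 2.193]
ft_force: [0.4, 0.2, 0.0]
width: 0.085
```

Call:
play_rows --pt "-0.034 0 0.003" --pt "-0.033 0.005 0.003" --pt "-0.033 0.009 0.002" --pt "-0.032 0.013 0.003" --pt "-0.029 0.016 0.002" --spin '[0.12, 0.13, 0.12, 0.13, 0.13]' --gripper '[0, 0, 0, 0, 0]'

```text
t: 1.4
eef_pos: [0.4052, 0.3448, 0.216]
ee_rot: [-3.141, 0.0, 1.562]
ft_force: [-0.7, -0.3, -0.9]
width: 0.0854
```

```bash
python3 - <<'E'
from h import *
s=robot.observe();print(s["t"],s["eef_pos"],s["ee_rot"],s["joints"])
cv2.imwrite("pics/w1.png",robot.capture("wrist"))
s=robot.observe();print(s["t"],s["eef_pos"],s["ee_rot"],s["joints"])
E
```

```text
1.4 [0.4052 0.3448 0.216 ] [-3.1412  0.0003  1.5624] [-0.6744  0.2911 -0.0964  1.8829  0.0335  0.9695 -0.7941]
1.45 [0.4085 0.3399 0.2156] [3.1406 0.0035 1.5514] [-0.671   0.2909 -0.0899  1.884   0.0351  0.9698 -0.7964]
```

View pics/w1.png

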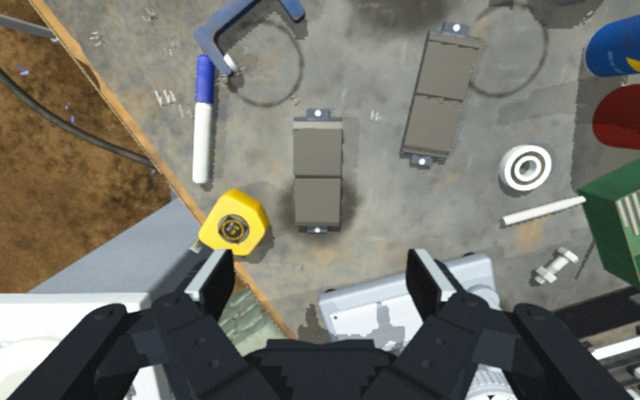

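```bash
python3 - <<'E'
from h import *
im=robot.capture("wrist");s=robot.observe();print(s["t"],s["eef_pos"],s["ee_rot"],s["joint_velocities"])
cv2.imwrite("pics/w2.png",im)
cv2.imwrite("pics/w2z.png",cv2.resize(im[10:250,270:510],(800,600) if 0 else (600,600),interpolation=cv2.INTER_CUBIC))
E
```

```text
1.5 [0.4073 0.3417 0.2158] [3.141  0.0027 1.5581] [-0.032   0.0031 -0.0651 -0.0142 -0.019   0.002   0.0396]
```

View pics/w2z.png

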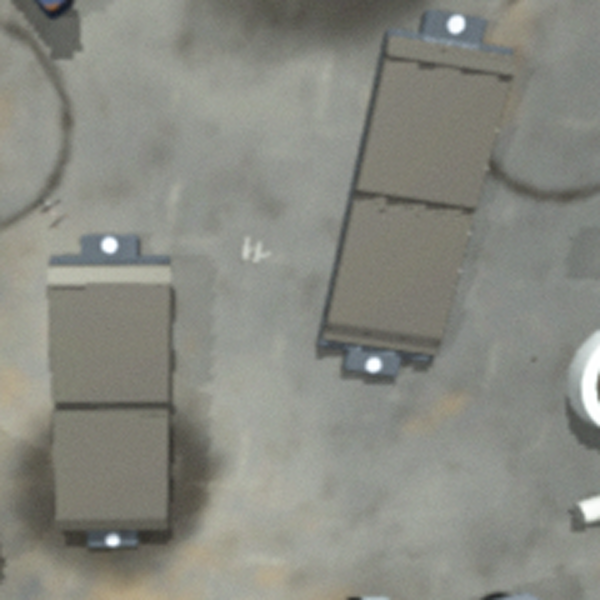

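```bash
python3 - <<'E'
from h import *
C=cam("wrist");T=cam("top");S=cam("side")
z=lambda u,v:(270+u/2.5-.3,10+v/2.5-.3)
for nm,b1,b2,g in (("near",(109,245),(112,540),(111,406)),("far",(456,24),(373,365),(416,200))):
    A=onz(C,z(*b1),.007);B=onz(C,z(*b2),.007);m=(A+B)/2
    o,d=ray(C,z(*g))
    # closest height to vertical line at m
    k=-np.dot((o-m)[:2],d[:2])/np.dot(d[:2],d[:2]);q=o+k*d
    print(nm,A,B,m,np.linalg.norm(A-B),"yaw",np.arctan2(*(A-B)[1::-1]),"q",q,[onz(C,z(*g),h)[:2] for h in(.011,.019)])
E
```

```text
near [0.4011 0.4152 0.007 ] [0.3998 0.2745 0.007 ] [0.4005 0.3449 0.007 ] 0.1407384365330741 yaw 1.561797510331245 q [0.4009 0.3448 0.0171] [array([0.4007, 0.3435]), array([0.4009, 0.3452])]
far [0.5442 0.4996 0.007 ] [0.5224 0.3605 0.007 ] [0.5333 0.43   0.007 ] 0.14079858456868763 yaw 1.4153173661470166 q [0.5331 0.432  0.0119] [array([0.5334, 0.432 ]), array([0.5305, 0.4316])]
```

```bash
python3 - <<'E'
from h import *
s=robot.observe();print(s["eef_pos"],s["ee_rot"])
plan([.4008,.390,.06],1.562,5)
E
```

```text
[0.4073 0.3417 0.2158] [3.141  0.0027 1.5581]
travel [[0.01, -0.001, 0.031], [0.009, -0.002, 0.031], [0.01, -0.001, 0.031], [0.01, -0.002, 0.032], [0.009, -0.001, 0.031]] 
spin [np.float64(-0.0), np.float64(-0.0), np.float64(-0.0), np.float64(-0.0), np.float64(-0.0)] 
end [0.4009 0.3897 0.0598] 1.5580568446478817
```

Call:
play_rows --pt "0.01 -0.001 0.031" --pt "0.009 -0.001 0.031" --pt "0.01 -0.001 0.031" --pt "0.009 -0.001 0.032" --pt "0.009 0 0.031" --spin '[0, 0, 0, 0, 0]' --gripper '[0, 0, 0, 0, 0]'

```text
t: 2.12
eef_pos: [0.3999, 0.3941, 0.0591]
ee_rot: [-3.141, -0.0, 1.569]
ft_force: [-0.6, 0.0, 0.3]
width: 0.0852
```

Call:
play_rows --pt "0 0 0" --pt "0 0 0" --spin '[0, 0]' --gripper '[0, 0]'

```text
t: 2.38
eef_pos: [0.401, 0.3934, 0.061]
ee_rot: [3.141, -0.0, 1.568]
ft_force: [-0.7, 0.1, 0.3]
width: 0.0851
```

```bash
python3 - <<'E'
from h import *
s=robot.observe();print(s["t"],s["eef_pos"],s["ee_rot"],s["joints"],s["ft_force"])
cv2.imwrite("pics/w3.png",robot.capture("wrist"))
plan([.4008,.390,.012],1.562,3)
E
```

```text
2.375 [0.401  0.3934 0.061 ] [ 3.1413 -0.0004  1.5676] [-0.7509  0.5568 -0.0919  1.9082  0.0771  0.6794 -0.8922] [-0.6897  0.0671  0.3302]
travel [[-0.001, -0.0, 0.017], [-0.001, -0.0, 0.016], [-0.001, -0.001, 0.017]] 
spin [np.float64(0.0), np.float64(0.0), np.float64(0.01)] 
end [0.4005 0.3904 0.0115] 1.5570491436157143
```

View pics/w3.png

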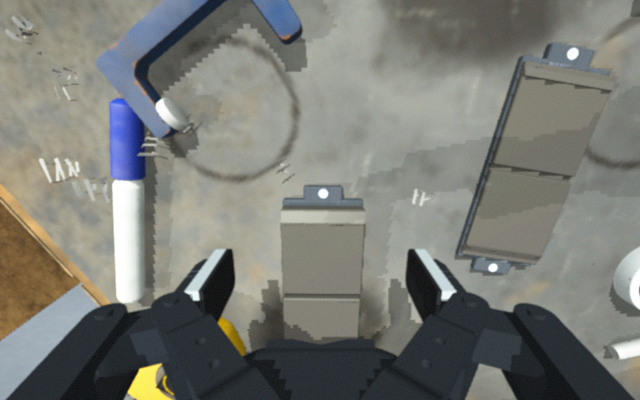

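The pad sits centred between the open jaws (lining edges at columns 282 and 364, jaws at 230 and 410). I'll descend and grip.

Call:
play_rows --pt "-0.001 0 0.017" --pt "-0.001 0 0.017" --pt "-0.001 0 0.016" --pt "0 0 0" --spin '[0, 0, 0, 0]' --gripper '[0, 0, 0, 0]'

```text
t: 2.92
eef_pos: [0.3997, 0.3885, 0.0082]
ee_rot: [-3.139, 0.003, 1.567]
ft_force: [-0.5, -0.2, -0.5]
width: 0.0851
```

Call:
play_rows --pt "0 0 0" --pt "0 0 0" --pt "0 0 0" --pt "0 0 0" --pt "0 0 0" --spin '[0, 0, 0, 0, 0]' --gripper '[0.6, 0.6, 0.6, 0.6, 0.6]' --squeeze 70

```text
t: 3.55
eef_pos: [0.4015, 0.3907, 0.0113]
ee_rot: [3.14, -0.001, 1.567]
ft_force: [-0.0, -0.2, 6.1]
width: 0.0527
```

```bash
python3 - <<'E'
from h import *
s=robot.observe();print(s["t"],s["eef_pos"],s["ee_rot"],s["width"],s["ft_force"])
cv2.imwrite("pics/w4.png",robot.capture("wrist"))
cv2.imwrite("pics/s4.png",cv2.resize(robot.capture("side")[160:310,220:440],(770,525)))
E
```

```text
3.55 [0.4015 0.3907 0.0113] [ 3.1403 -0.0014  1.5669] 0.05269419791384479 [-0.0379 -0.2298  6.1011]
```

View pics/w4.png

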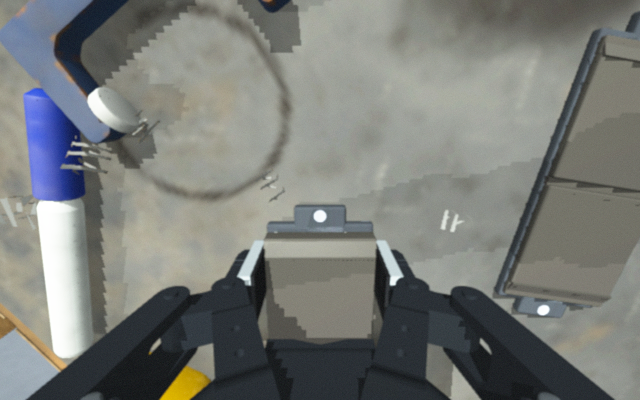

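View pics/s4.png

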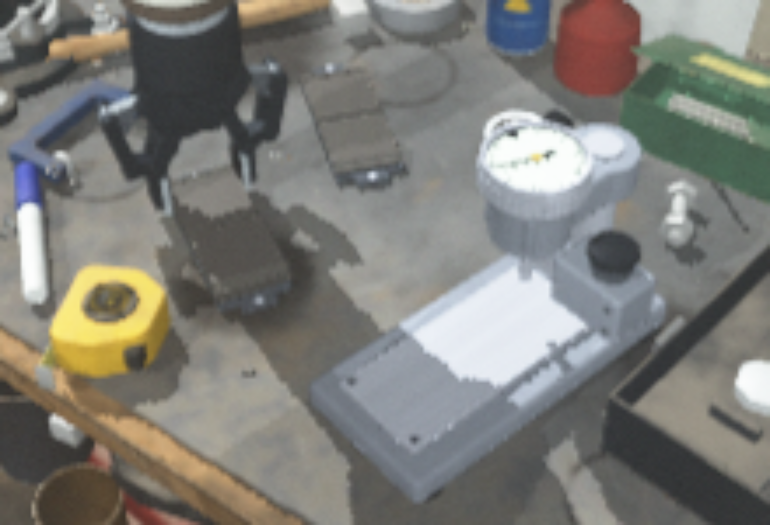

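The pad is gripped at a width of 52.7 mm, with its ear bolt at (320,215) and square in the jaws. I'll lift it.

Call:
play_rows --pt "0 0 -0.004" --pt "0 0 -0.008" --pt "0 0 -0.015" --pt "0 0 -0.03" --pt "0 0 -0.03" --spin '[0, 0, 0, 0, 0]' --gripper '[0.6, 0.6, 0.6, 0.6, 0.6]'

```text
t: 4.28
eef_pos: [0.4007, 0.3899, 0.0988]
ee_rot: [-3.141, -0.0, 1.567]
ft_force: [-0.6, -0.3, -2.4]
width: 0.0522
```

Call:
play_rows --pt "0 0 -0.03" --pt "0 0 -0.02" --pt "0 0 0" --spin '[0, 0, 0]' --gripper '[0.6, 0.6, 0.6]'

```text
t: 4.65
eef_pos: [0.4019, 0.3911, 0.1498]
ee_rot: [3.138, -0.003, 1.567]
ft_force: [0.3, -0.1, -2.8]
width: 0.0523
```

```bash
python3 - <<'E'
from h import *
s=robot.observe();print(s["t"],s["eef_pos"],s["ee_rot"],s["width"],s["ft_force"],s["ft_torque"])
cv2.imwrite("pics/w5.png",robot.capture("wrist"))
cv2.imwrite("pics/s5.png",cv2.resize(robot.capture("side")[120:310,200:440],(720,570),interpolation=cv2.INTER_CUBIC))
E
```

```text
4.65 [0.4019 0.3911 0.1498] [ 3.1384 -0.0033  1.5668] 0.052270687614146084 [ 0.2983 -0.1095 -2.7953] [ 0.1377  0.0065 -0.0286]
```

View pics/w5.png

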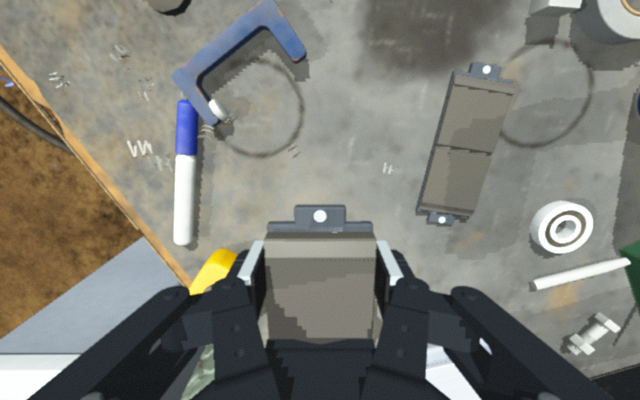

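View pics/s5.png

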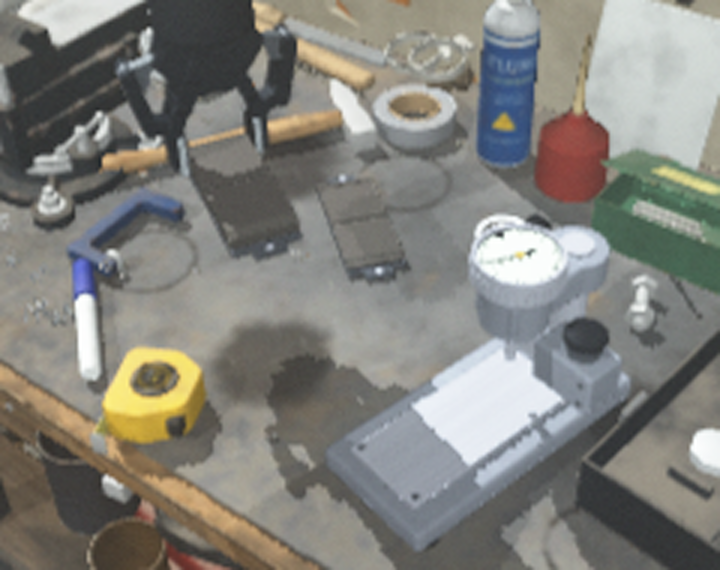

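The new pad is held level, with its bolt still at (320,215). The worn pad is untouched. Next I'll take a wrist look at the comparator on the way over.

```bash
python3 - <<'E'
from h import *
plan([.46,.115,.27],1.9,10)
E
```

```text
travel [[-0.027, 0.006, -0.012], [-0.028, 0.005, -0.013], [-0.028, 0.004, -0.012], [-0.028, 0.004, -0.012], [-0.028, 0.002, -0.012], [-0.028, 0.001, -0.013], [-0.028, 0.001, -0.012], [-0.028, -0.0, -0.012], [-0.028, -0.002, -0.012], [-0.028, -0.002, -0.013]] 
spin [np.float64(-0.03), np.float64(-0.04), np.float64(-0.03), np.float64(-0.03), np.float64(-0.04), np.float64(-0.03), np.float64(-0.03), np.float64(-0.04), np.float64(-0.03), np.float64(-0.03)] 
end [0.4603 0.1152 0.2703] 1.896784338454224
```

Call:
play_rows --pt "-0.02 0.006 -0.024" --pt "-0.028 0.005 -0.025" --pt "-0.028 0.004 -0.024" --pt "-0.028 0.004 -0.024" --pt "-0.028 0.002 -0.023" --spin '[-0.03, -0.04, -0.03, -0.03, -0.04]' --gripper '[0.6, 0.6, 0.6, 0.6, 0.6]'

```text
t: 5.38
eef_pos: [0.43, 0.2579, 0.2666]
ee_rot: [-3.139, 0.001, 1.738]
ft_force: [1.0, -0.5, -3.4]
width: 0.0523
```

Call:
play_rows --pt "-0.028 0.001 0" --pt "-0.028 0.001 0" --pt "-0.031 0 0" --pt "-0.032 -0.002 0" --pt "-0.028 -0.002 0" --spin '[-0.03, -0.03, -0.04, -0.03, -0.03]' --gripper '[0.6, 0.6, 0.6, 0.6, 0.6]'

```text
t: 6.0
eef_pos: [0.4614, 0.1141, 0.2658]
ee_rot: [-3.139, 0.0, 1.897]
ft_force: [0.4, 0.1, -3.0]
width: 0.0526
```

Call:
play_rows --pt "0 0 0" --pt "0 0 0" --pt "0 0 0" --spin '[0, 0, 0]' --gripper '[0.6, 0.6, 0.6]'

```text
t: 6.38
eef_pos: [0.4618, 0.1168, 0.2668]
ee_rot: [-3.141, -0.0, 1.899]
ft_force: [0.2, 0.2, -3.5]
width: 0.0523
```

```bash
python3 - <<'E'
from h import *
s=robot.observe();print(s["t"],s["eef_pos"],s["ee_rot"],s["width"],s["ft_force"])
np.save("c6.npy",np.array(cam("wrist",s),dtype=object),allow_pickle=True)
im=robot.capture("wrist");cv2.imwrite("pics/w6.png",im)
E
```

```text
6.375 [0.4618 0.1168 0.2668] [-3.1407 -0.0004  1.8985] 0.052311839715878355 [ 0.1652  0.2118 -3.5255]Traceback (most recent call last):
  File "<stdin>", line 3, in <module>
ValueError: could not broadcast input array from shape (3,3) into shape (3,)
```

```bash
python3 - <<'E'
from h import *
s=robot.observe();print(s["t"],s["eef_pos"],s["ee_rot"],s["width"],s["ft_force"])
im=robot.capture("wrist");cv2.imwrite("pics/w6.png",im)
E
```

```text
6.375 [0.4618 0.1168 0.2668] [-3.1407 -0.0004  1.8985] 0.052311839715878355 [ 0.1652  0.2118 -3.5255]
```

View pics/w6.png

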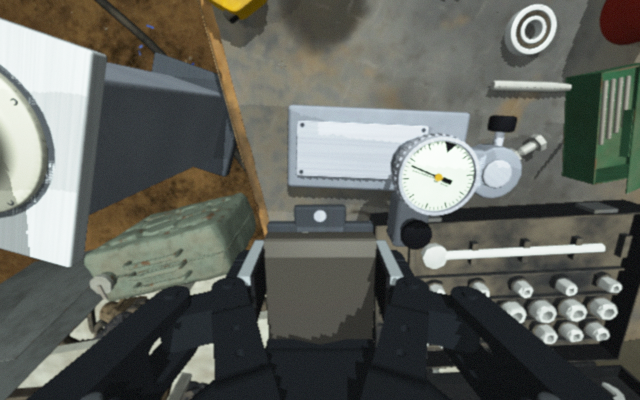

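```bash
python3 - <<'E'
from h import *
im=cv2.imread("pics/w6.png");cv2.imwrite("pics/w6z.png",cv2.resize(im[95:255,280:520],(800,533),interpolation=cv2.INTER_CUBIC))
E
```

```text
(no output)
```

View pics/w6z.png

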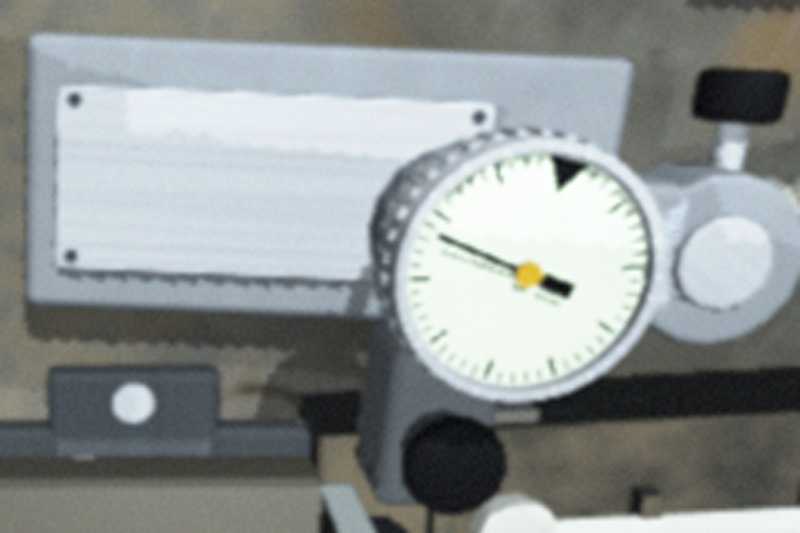

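```bash
python3 - <<'E'
from h import *
C=cam("wrist")
z=lambda u,v:(280+u*.3-.35,95+v*.3-.35)
P=[onz(C,z(*p),.032)[:2] for p in((58,85),(57,267),(495,104))]
print(P,np.linalg.norm(P[0]-P[1]),np.linalg.norm(P[2]-P[0]))
ex=(P[2]-P[0])/np.linalg.norm(P[2]-P[0]);ey=np.array([-ex[1],ex[0]])
yw=np.arctan2(ex[1],ex[0]);yw2=np.arctan2(*(P[0]-P[1])[::-1])-np.pi/2
o=(P[0]+P[1])/2+.125*ex;o2=P[2]-.035*ex-.034*ey
print("yaw",yw,yw2,"orig",o,o2)
for h in(.165,.167):print("dial",onz(C,z(527,273),h))
for h in(.128,.134,.138):
    b=onz(C,z(453,462),h)[:2];print("btn",h,b,[(b-o)@ex,(b-o)@ey])
print("zero",np.arctan2(*(onz(C,z(565,172),.165)-onz(C,z(528,274),.165))[1::-1]),"ptr",np.arctan2(*(onz(C,z(440,236),.165)-onz(C,z(528,274),.165))[1::-1]))
E
```

```text
[array([0.4162, 0.1644]), array([0.4361, 0.1001]), array([0.5687, 0.2091])] 0.06728997046253225 0.15886969882479882
yaw 0.2852934887509463 0.2990287618165792 orig [0.5461 0.1674] [0.5447 0.1666]
dial [0.5456 0.167  0.165 ]
dial [0.5447 0.1672 0.167 ]
btn 0.128 [0.5667 0.1041] [np.float64(0.0019561512915635803), np.float64(-0.06653302902666576)]
btn 0.134 [0.5638 0.1059] [np.float64(-0.0002646967798557054), np.float64(-0.06396517726327088)]
btn 0.138 [0.5619 0.1072] [np.float64(-0.0017452621608019699), np.float64(-0.062253276087674274)]
zero 1.6654485211922183 ptr 3.0711603886793726
```

```bash
python3 - <<'E'
from h import *
s=robot.observe();print(s["joints"])
plan([.3875,.119,.26],3.434,10)
E
```

```text
[-0.3108  0.1321  0.0078  1.9558 -0.0016  1.0544  0.0254]
travel [[0.003, -0.007, 0.001], [0.003, -0.007, 0.0], [0.005, -0.005, 0.001], [0.005, -0.005, 0.001], [0.006, -0.005, 0.0], [0.007, -0.003, 0.001], [0.007, -0.002, 0.001], [0.008, -0.001, 0.001], [0.007, 0.0, 0.0], [0.007, 0.001, 0.001]] 
spin [np.float64(-0.15), np.float64(-0.16), np.float64(-0.15), np.float64(-0.15), np.float64(-0.16), np.float64(-0.15), np.float64(-0.15), np.float64(-0.16), np.float64(-0.15), np.float64(-0.16)] 
end [0.3878 0.1186 0.2599] 3.43843267991186
```

Call:
play_rows --pt "0.003 -0.007 0.001" --pt "0.003 -0.007 0" --pt "0.005 -0.005 0.001" --pt "0.005 -0.005 0.001" --pt "0.006 -0.005 0" --spin '[-0.15, -0.16, -0.15, -0.15, -0.16]' --gripper '[0.6, 0.6, 0.6, 0.6, 0.6]'

```text
t: 7.05
eef_pos: [0.4247, 0.1171, 0.2642]
ee_rot: [-3.141, -0.0, 2.673]
ft_force: [0.4, 0.9, -1.7]
width: 0.0524
```

Call:
play_rows --pt "0.007 -0.003 0.001" --pt "0.007 -0.002 0.001" --pt "0.008 -0.001 0.001" --pt "0.007 0 0" --pt "0.007 0.001 0.001" --spin '[-0.15, -0.15, -0.16, -0.15, -0.16]' --gripper '[0.6, 0.6, 0.6, 0.6, 0.6]'

```text
t: 7.68
eef_pos: [0.3878, 0.1184, 0.2603]
ee_rot: [-3.142, -0.0, -2.84]
ft_force: [-0.4, 0.1, -2.0]
width: 0.0522
```

Call:
play_rows --pt "0 0 0" --pt "0 0 0" --spin '[0, 0]' --gripper '[0.6, 0.6]'

```text
t: 7.92
eef_pos: [0.3885, 0.118, 0.2604]
ee_rot: [-3.142, 0.0, -2.849]
ft_force: [-0.6, -1.0, -3.3]
width: 0.0525
```

```bash
python3 - <<'E'
from h import *
s=robot.observe();print(s["t"],s["eef_pos"],s["ee_rot"],s["joints"])
plan([.3875,.119,.054],3.434,5)
E
```

```text
7.925 [0.3885 0.118  0.2604] [-3.1415  0.0004 -2.8488] [-0.2703  0.0071 -0.0912  2.1077  0.0008  1.0264  1.5016]
travel [[0.0, 0.0, 0.041], [0.0, 0.0, 0.042], [0.0, 0.001, 0.041], [0.001, -0.0, 0.041], [-0.0, 0.0, 0.041]] 
spin [np.float64(0.0), np.float64(0.0), np.float64(0.0), np.float64(0.0), np.float64(0.0)] 
end [0.3872 0.1187 0.0544] -2.848787062702723
```

Call:
play_rows --pt "0 0 0.041" --pt "0 0 0.042" --pt "0 0.001 0.042" --pt "0.001 0 0.042" --pt "0 0 0.03" --spin '[0, 0, 0, 0, 0]' --gripper '[0.6, 0.6, 0.6, 0.6, 0.6]'

```text
t: 8.55
eef_pos: [0.3869, 0.1184, 0.0617]
ee_rot: [3.142, -0.001, -2.849]
ft_force: [0.1, 0.1, -2.1]
width: 0.0523
```

Call:
play_rows --pt "0 0 0.009" --pt "0 0 0" --pt "0 0 0" --spin '[0, 0, 0]' --gripper '[0.6, 0.6, 0.6]'

```text
t: 8.93
eef_pos: [0.3882, 0.1189, 0.0554]
ee_rot: [3.141, 0.002, -2.847]
ft_force: [0.0, 0.6, -3.0]
width: 0.0524
```

```bash
python3 - <<'E'
from h import *
s=robot.observe();print(s["t"],s["eef_pos"],s["ee_rot"],s["joints"],s["ft_force"])
plan([.4586,.1408,.051],3.434,5)
cv2.imwrite("pics/s7.png",cv2.resize(robot.capture("side")[160:310,260:480],(770,525),interpolation=cv2.INTER_CUBIC))
cv2.imwrite("pics/w7.png",robot.capture("wrist"))
E
```

```text
8.925 [0.3882 0.1189 0.0554] [ 3.1415  0.0024 -2.8469] [-0.2934  0.3692 -0.0792  2.2793  0.0606  0.4924  1.4449] [ 0.0302  0.6128 -2.9778]
travel [[-0.015, 0.0, 0.001], [-0.014, 0.0, 0.001], [-0.015, 0.0, 0.001], [-0.015, 0.0, 0.001], [-0.015, 0.001, 0.0]] 
spin [np.float64(0.0), np.float64(0.0), np.float64(0.0), np.float64(0.0), np.float64(0.0)] 
end [0.4587 0.1413 0.0514] -2.8468665386918155
```

View pics/s7.png

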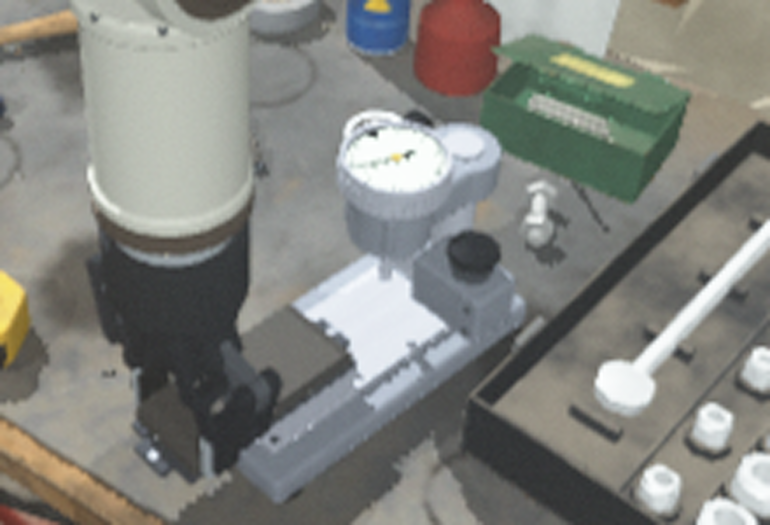

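View pics/w7.png

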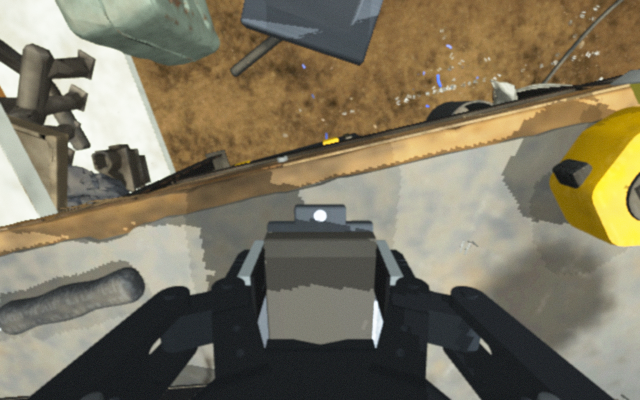

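The pad is aligned in front of the head, level and above the anvil. Now I'll slide it in.

Call:
play_rows --pt "-0.01 0 0.003" --pt "-0.015 0 0.001" --pt "-0.016 0 0" --pt "-0.016 0 0" --pt "-0.01 0 0" --spin '[0, 0, 0, 0, 0]' --gripper '[0.6, 0.6, 0.6, 0.6, 0.6]'

```text
t: 9.65
eef_pos: [0.4526, 0.1384, 0.0503]
ee_rot: [3.141, 0.001, -2.846]
ft_force: [-0.7, 0.2, -2.7]
width: 0.0522
```

Call:
play_rows --pt "-0.007 0 0" --pt "0 0 0" --pt "0 0 0" --spin '[0, 0, 0]' --gripper '[0.6, 0.6, 0.6]'

```text
t: 10.02
eef_pos: [0.457, 0.1397, 0.0501]
ee_rot: [-3.142, -0.001, -2.846]
ft_force: [0.2, -0.4, -2.6]
width: 0.0523
```

```bash
python3 - <<'E'
from h import *
s=robot.observe();print(s["t"],s["eef_pos"],s["ee_rot"],s["ft_force"])
plan([.4586,.1408,.044],3.434,2)
cv2.imwrite("pics/s8.png",cv2.resize(robot.capture("side")[160:310,260:480],(770,525),interpolation=cv2.INTER_CUBIC))
E
```

```text
10.025 [0.457  0.1397 0.0501] [-3.1416 -0.0011 -2.8464] [ 0.2305 -0.3882 -2.6377]
travel [[-0.001, 0.0, 0.003], [-0.001, 0.001, 0.003]] 
spin [np.float64(0.0), np.float64(0.0)] 
end [0.4587 0.1412 0.0441] -2.8463654314330817
```

View pics/s8.png

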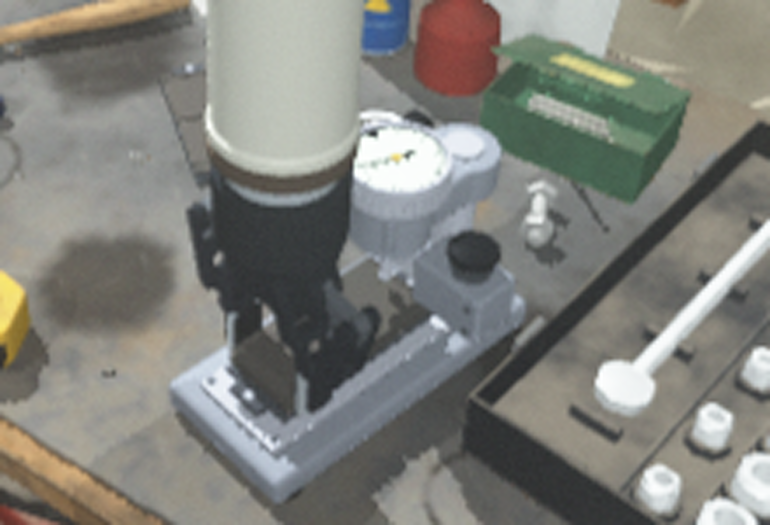

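Inserted clear of the probe. I'll lower it slowly while watching the force.

Call:
play_rows --pt "-0.001 0 0.002" --pt "0 0 0.002" --pt "0 0 0.001" --pt "0 0 0" --spin '[0, 0, 0, 0]' --gripper '[0.6, 0.6, 0.6, 0.6]'

```text
t: 10.58
eef_pos: [0.4586, 0.1402, 0.0452]
ee_rot: [3.142, -0.0, -2.846]
ft_force: [0.5, -0.2, -3.6]
width: 0.0525
```

Call:
play_rows --pt "0 0 0.001" --pt "0 0 0" --pt "0 0 0" --spin '[0, 0, 0]' --gripper '[0.6, 0.6, 0.6]'

```text
t: 10.95
eef_pos: [0.4587, 0.1403, 0.0443]
ee_rot: [3.142, -0.0, -2.846]
ft_force: [0.5, -0.0, -2.6]
width: 0.0524
```

Call:
play_rows --pt "0 0 0.001" --pt "0 0 0" --pt "0 0 0" --spin '[0, 0, 0]' --gripper '[0.6, 0.6, 0.6]'

```text
t: 11.32
eef_pos: [0.4588, 0.1403, 0.0433]
ee_rot: [3.142, 0.0, -2.846]
ft_force: [-0.8, -0.1, -1.7]
width: 0.0526
```

Call:
play_rows --pt "0 0 0.001" --pt "0 0 0" --pt "0 0 0" --spin '[0, 0, 0]' --gripper '[0.6, 0.6, 0.6]'

```text
t: 11.7
eef_pos: [0.4589, 0.1403, 0.0432]
ee_rot: [-3.142, 0.0, -2.846]
ft_force: [-2.5, -1.3, 10.4]
width: 0.0523
```

Seated. I'll open the jaws.

Call:
play_rows --pt "0 0 0" --pt "0 0 0" --pt "0 0 0" --pt "0 0 0" --spin '[0, 0, 0, 0]' --gripper '[0.25, 0.15, 0.15, 0.15]'

```text
t: 12.2
eef_pos: [0.4587, 0.1403, 0.0422]
ee_rot: [3.142, -0.0, -2.846]
ft_force: [-0.2, -1.1, 0.1]
width: 0.0727
```

Call:
play_rows --pt "0.001 0 -0.01" --pt "0.004 0 -0.02" --pt "0.01 0 -0.04" --pt "0.01 0 -0.05" --pt "0.01 0 -0.055" --spin '[0, 0, 0, 0, 0]' --gripper '[0.15, 0.15, 0.15, 0.15, 0.15]'

```text
t: 12.82
eef_pos: [0.4243, 0.1298, 0.2191]
ee_rot: [3.142, -0.001, -2.846]
ft_force: [1.7, -0.3, 0.8]
width: 0.0725
```

```bash
python3 - <<'E'
from h import *
s=robot.observe();print(s["t"],s["eef_pos"],s["ee_rot"],s["ft_force"],s["width"])
cv2.imwrite("pics/s9.png",cv2.resize(robot.capture("side")[160:310,260:480],(770,525),interpolation=cv2.INTER_CUBIC))
E
```

```text
12.825 [0.4243 0.1298 0.2191] [ 3.1415 -0.0005 -2.8463] [ 1.7144 -0.3388  0.8116] 0.07249166565661855
```

View pics/s9.png

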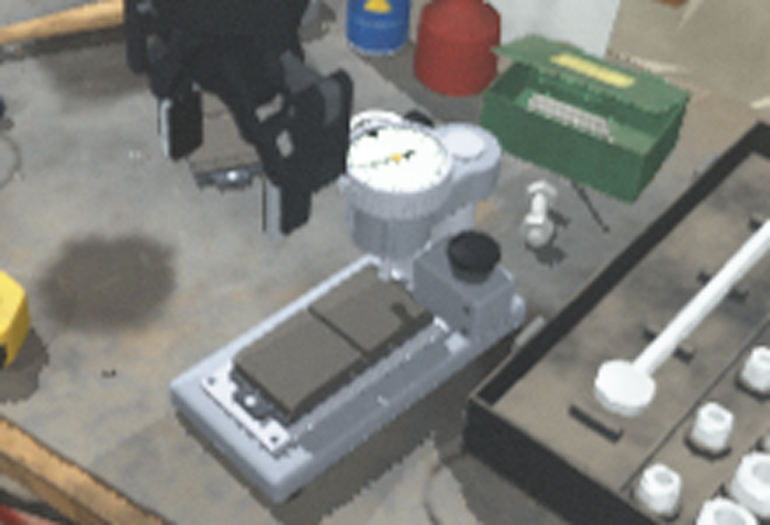

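The pad lies centred on the anvil, lining up, with its lining under the probe at about (395,272), and is free of the gripper. Next is the button.

```bash
python3 - <<'E'
from h import *
plan([.5634,.1076,.22],1.864,10)
E
```

```text
travel [[-0.012, -0.006, 0.001], [-0.014, -0.004, 0.0], [-0.013, -0.002, 0.001], [-0.014, -0.0, 0.0], [-0.014, 0.002, 0.001], [-0.013, 0.004, 0.001], [-0.012, 0.007, 0.0], [-0.011, 0.008, 0.001], [-0.01, 0.01, 0.0], [-0.008, 0.011, 0.001]] 
spin [np.float64(0.16), np.float64(0.15), np.float64(0.16), np.float64(0.16), np.float64(0.16), np.float64(0.15), np.float64(0.16), np.float64(0.16), np.float64(0.16), np.float64(0.15)] 
end [0.5632 0.1075 0.22  ] -4.416408938473018
```

Call:
play_rows --pt "-0.012 -0.006 -0.005" --pt "-0.014 -0.004 0" --pt "-0.013 -0.002 0" --pt "-0.014 0 0" --pt "-0.014 0.002 0" --spin '[0.16, 0.15, 0.16, 0.16, 0.16]' --gripper '[1, 1, 1, 1, 1]'

```text
t: 13.5
eef_pos: [0.4938, 0.1184, 0.2229]
ee_rot: [3.141, 0.0, 2.642]
ft_force: [0.3, 0.6, -0.4]
width: 0.0002
```

Call:
play_rows --pt "-0.013 0.004 0" --pt "-0.012 0.007 0" --pt "-0.011 0.008 0" --pt "-0.01 0.01 0" --pt "-0.008 0.011 0" --spin '[0.15, 0.16, 0.16, 0.16, 0.15]' --gripper '[1, 1, 1, 1, 1]'

```text
t: 14.12
eef_pos: [0.5616, 0.1067, 0.2228]
ee_rot: [3.141, -0.0, 1.862]
ft_force: [0.5, -0.1, -0.5]
width: 0.0001
```

Call:
play_rows --pt "0 0 0.02" --pt "0 0 0.02" --pt "0 0 0.005" --pt "0 0 0" --spin '[0, 0, 0, 0]' --gripper '[1, 1, 1, 1]'

```text
t: 14.62
eef_pos: [0.5612, 0.1068, 0.1776]
ee_rot: [-3.141, -0.0, 1.867]
ft_force: [-0.0, 0.0, 0.6]
width: 0.0003
```

```bash
python3 - <<'E'
from h import *
s=robot.observe();print(s["t"],s["eef_pos"],s["ee_rot"],s["ft_force"],s["width"])
cv2.imwrite("pics/s10.png",cv2.resize(robot.capture("side")[160:310,260:480],(770,525),interpolation=cv2.INTER_CUBIC))
cv2.imwrite("pics/w10.png",robot.capture("wrist"))
E
```

```text
14.625 [0.5612 0.1068 0.1776] [-3.1414 -0.0001  1.8668] [-0.0079  0.0127  0.561 ] 0.0003396931886588743
```

View pics/s10.png

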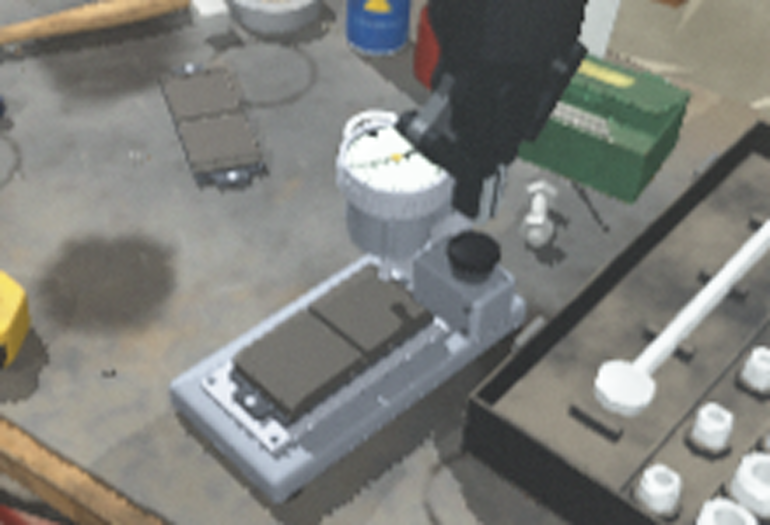

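View pics/w10.png

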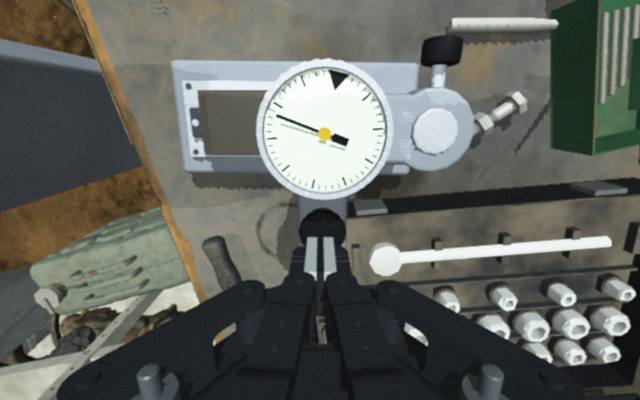

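```bash
python3 - <<'E'
from h import *
C=cam("wrist")
d=onz(C,(324,133),.165);print(d)
for z in(.13,.136):
  b=onz(C,(323,230),z);print(b, "left/right",onz(C,(300,230),z)[:2],onz(C,(346,230),z)[:2],np.linalg.norm(b[:2]-d[:2]))
print(proj(C,[*robot.observe()["eef_pos"][:2],.1666]))
E
```

```text
[0.5457 0.1672 0.165 ]
[0.5649 0.1045 0.13  ] left/right [0.5504 0.1001] [0.5794 0.1089] 0.06557672682497333
[0.5641 0.1069 0.136 ] left/right [0.55   0.1027] [0.5781 0.1112] 0.06299182448377974
[319.6922 251.6253]
```

Call:
play_rows --pt "0 0.002 0.012" --pt "0 0 0.012" --pt "0 0 0.004" --pt "0 0 0" --spin '[0, 0, 0, 0]' --gripper '[1, 1, 1, 1]'

```text
t: 15.22
eef_pos: [0.5632, 0.1073, 0.149]
ee_rot: [-3.141, -0.0, 1.867]
ft_force: [-0.1, -0.2, 1.8]
width: -0.0
```

Call:
play_rows --pt "0 0 0.003" --pt "0 0 0" --pt "0 0 0" --spin '[0, 0, 0]' --gripper '[1, 1, 1]'

```text
t: 15.6
eef_pos: [0.5632, 0.1074, 0.1465]
ee_rot: [3.142, -0.0, 1.867]
ft_force: [0.0, -0.2, 4.0]
width: 0.0004
```

Call:
play_rows --pt "0 0 0.003" --pt "0 0 0" --pt "0 0 0" --spin '[0, 0, 0]' --gripper '[1, 1, 1]'

```text
t: 15.98
eef_pos: [0.5635, 0.1072, 0.1448]
ee_rot: [3.141, -0.0, 1.867]
ft_force: [-5.5, -1.0, 14.7]
width: 0.0001
```

```bash
python3 - <<'E'
from h import *
s=robot.observe();print(s["t"],s["eef_pos"],s["ft_force"])
cv2.imwrite("pics/s11.png",cv2.resize(robot.capture("side")[190:290,320:460],(770,550),interpolation=cv2.INTER_CUBIC))
cv2.imwrite("pics/w11.png",robot.capture("wrist"))
E
```

```text
15.975 [0.5635 0.1072 0.1448] [-5.545  -1.0474 14.7372]
```

View pics/s11.png

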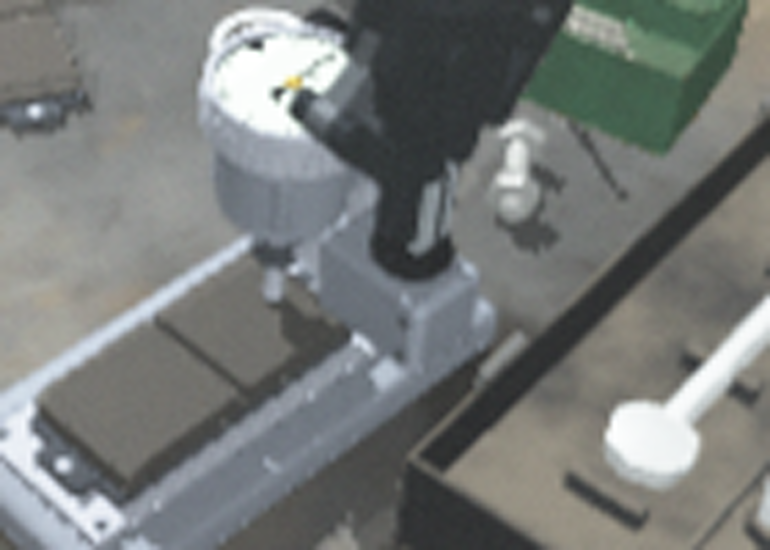

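View pics/w11.png

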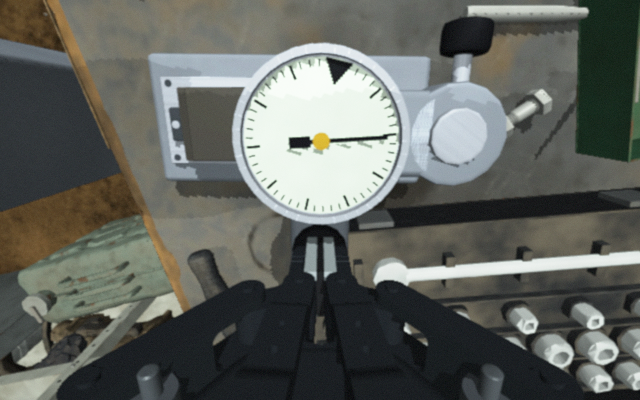

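The probe has dropped onto the lining, and the pointer now points along about (390,135) from its hub at (321,141). The 14.7 N force, against the 5 N the button needs, means it is at its stop. I'll release it.

Call:
play_rows --pt "0 0 -0.005" --pt "0 0 -0.01" --pt "0 0 -0.02" --pt "0 0 -0.03" --pt "0 0 -0.02" --spin '[0, 0, 0, 0, 0]' --gripper '[1, 1, 1, 1, 1]'

```text
t: 16.7
eef_pos: [0.5635, 0.1073, 0.2295]
ee_rot: [3.141, 0.0, 1.867]
ft_force: [0.5, 0.2, -0.3]
width: -0.0
```

Call:
play_rows --pt "0 0 0" --pt "0 0 0" --pt "0 0 0" --spin '[0, 0, 0]' --gripper '[0, 0, 0]'

```text
t: 17.08
eef_pos: [0.5624, 0.1072, 0.2269]
ee_rot: [-3.139, -0.0, 1.867]
ft_force: [1.0, 0.5, 0.2]
width: 0.0542
```

```bash
python3 - <<'E'
from h import *
s=robot.observe();print(s["t"],s["eef_pos"],s["ee_rot"],s["ft_force"],s["width"],s["joints"])
im=robot.capture("wrist");cv2.imwrite("pics/w12.png",im)
cv2.imwrite("pics/w12z.png",cv2.resize(im[60:260,220:420],(600,600),interpolation=cv2.INTER_CUBIC))
cv2.imwrite("pics/s12.png",cv2.resize(robot.capture("side")[190:290,320:460],(770,550),interpolation=cv2.INTER_CUBIC))
E
```

```text
17.075 [0.5624 0.1072 0.2269] [-3.1392 -0.0001  1.8669] [0.9908 0.4843 0.1534] 0.054187025327652606 [-0.3633  0.3485  0.1594  1.7806 -0.0635  1.0199  0.1162]
```

View pics/w12z.png

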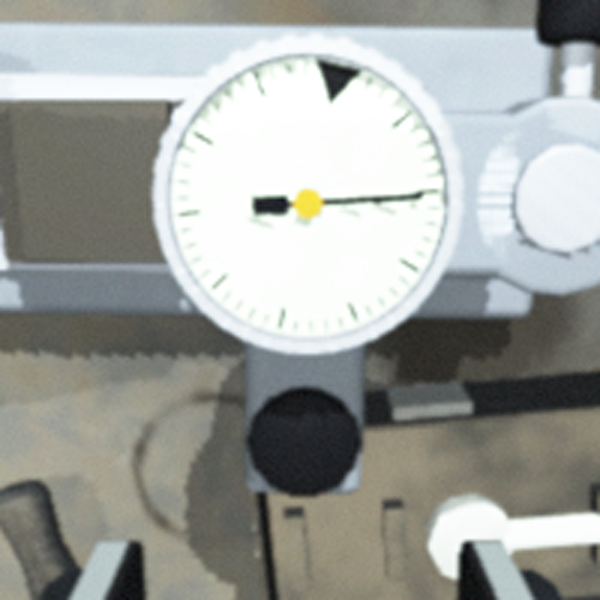

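View pics/s12.png

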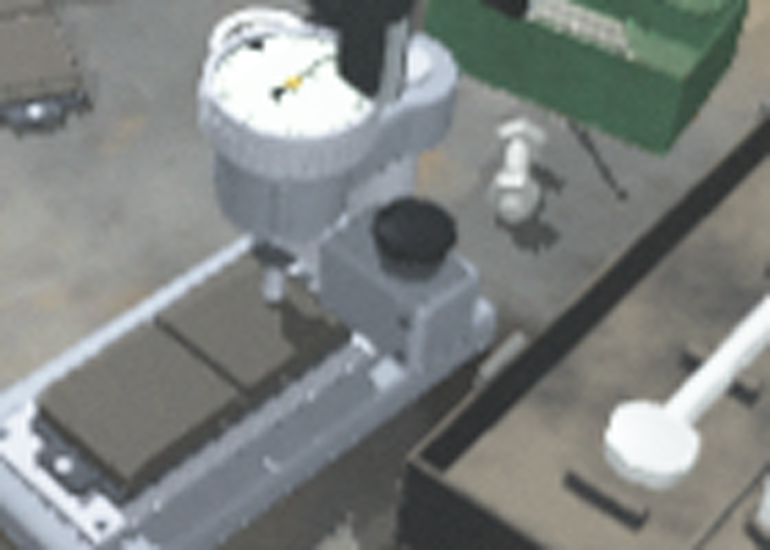

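```bash
cat > ang.py <<'E'
from h import *
def rect(im,C,ctr,name,z=.165,half=.04,N=600):
    K,R,t=C
    w=np.float32([[ctr[0]+a*half,ctr[1]+b*half] for a,b in((-1,-1),(1,-1),(1,1),(-1,1))])
    src=np.float32([proj(C,[*p,z]) for p in w])
    dst=np.float32([[ (p[0]-ctr[0])/half*N/2+N/2, N/2-(p[1]-ctr[1])/half*N/2] for p in w])
    o=cv2.warpPerspective(im,cv2.getPerspectiveTransform(src,dst),(N,N),flags=cv2.INTER_CUBIC)
    cv2.imwrite(name,o);return o
E
python3 - <<'E'
from ang import *
C=cam("wrist");im=robot.capture("wrist");s=robot.observe();print(s["eef_pos"]);C=cam("wrist",s)
hub=im.astype(int);m=(hub[...,2]>180)&(hub[...,0]<110)&(hub[...,1]>150);ys,xs=np.nonzero(m);k=(abs(xs-322)<25)&(abs(ys-128)<25);u=(xs[k].mean(),ys[k].mean());c=onz(C,u,.165)
print(u,k.sum(),c)
rect(im,C,c[:2],"pics/r1.png")
E
```

```text
[0.5628 0.1072 0.2274]
(np.float64(321.75925925925924), np.float64(127.27777777777777)) 54 [0.5459 0.1669 0.165 ]
```

View pics/r1.png

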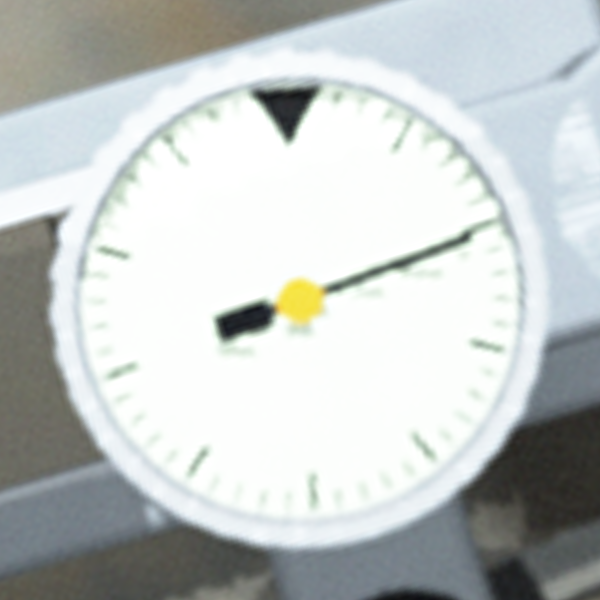

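```bash
python3 - <<'E'
from h import *
plan([.5457,.1670,.22],1.867,3)
E
```

```text
travel [[0.021, 0.0, 0.002], [0.02, 0.001, 0.003], [0.021, 0.0, 0.002]] 
spin [np.float64(-0.0), np.float64(-0.0), np.float64(-0.0)] 
end [0.5457 0.1668 0.2204] 1.8667431592545352
```

Call:
play_rows --pt "0.015 0 0" --pt "0.022 0 0" --pt "0.02 0 0" --pt "0.005 0.001 0" --pt "0 0 0" --spin '[0, 0, 0, 0, 0]' --gripper '[0, 0, 0, 0, 0]'

```text
t: 17.85
eef_pos: [0.546, 0.1674, 0.2283]
ee_rot: [-3.142, 0.0, 1.868]
ft_force: [-0.3, -0.9, 0.3]
width: 0.0856
```

Call:
play_rows --pt "0 0 0.02" --pt "0 0 0.02" --pt "0 0 0" --pt "0 0 0" --spin '[0, 0, 0, 0]' --gripper '[0, 0, 0, 0]'

```text
t: 18.35
eef_pos: [0.5468, 0.1664, 0.1889]
ee_rot: [3.141, 0.0, 1.866]
ft_force: [1.0, -0.1, 0.7]
width: 0.0853
```

```bash
python3 - <<'E'
from h import *
s=robot.observe();print(s["t"],s["eef_pos"],s["ee_rot"],s["ft_force"],s["width"])
plan([.5457,.1670,.157],1.867,2)
im=robot.capture("wrist");cv2.imwrite("pics/w13.png",im)
E
```

```text
18.35 [0.5468 0.1664 0.1889] [3.1409 0.0002 1.8659] [ 1.0343 -0.1346  0.7397] 0.0852909288042082
travel [[0.0, -0.0, 0.016], [0.001, -0.001, 0.016]] 
spin [np.float64(-0.0), np.float64(-0.0)] 
end [0.5455 0.1671 0.1569] 1.8658514035215008
```

View pics/w13.png

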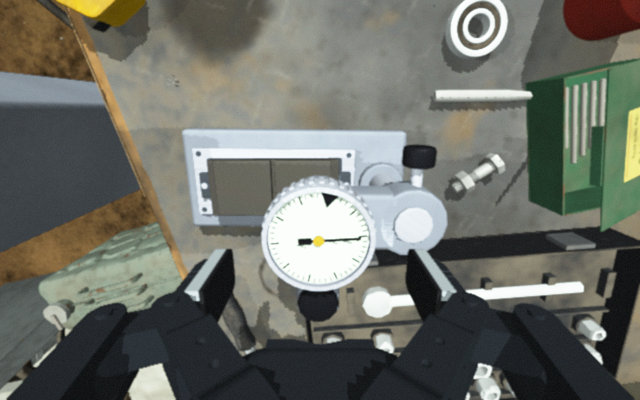

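The dial (hub at (318,241)) is centred between the open jaws. I'll descend and grip the rim lightly.

Call:
play_rows --pt "0 0 0.014" --pt "0 -0.001 0.014" --pt "0 0 0.004" --pt "0 0 0" --spin '[0, 0, 0, 0]' --gripper '[0, 0, 0, 0]'

```text
t: 18.9
eef_pos: [0.5447, 0.1666, 0.1556]
ee_rot: [-3.14, 0.0, 1.867]
ft_force: [0.7, 0.5, 0.2]
width: 0.0852
```

Call:
play_rows --pt "0 0 0" --pt "0 0 0" --pt "0 0 0" --pt "0 0 0" --spin '[0, 0, 0, 0]' --gripper '[0.4, 0.4, 0.4, 0.4]' --squeeze 40

```text
t: 19.4
eef_pos: [0.5457, 0.1668, 0.1571]
ee_rot: [3.14, -0.0, 1.867]
ft_force: [-0.3, -1.0, 6.0]
width: 0.0643
```

```bash
python3 - <<'E'
from h import *
s=robot.observe();print(s["t"],s["eef_pos"],s["ee_rot"],s["ft_force"],s["width"])
im=robot.capture("wrist");cv2.imwrite("pics/w14.png",im)
E
```

```text
19.4 [0.5457 0.1668 0.1571] [ 3.1402 -0.0002  1.8668] [-0.3113 -0.9548  5.983 ] 0.06429647033774463
```

View pics/w14.png

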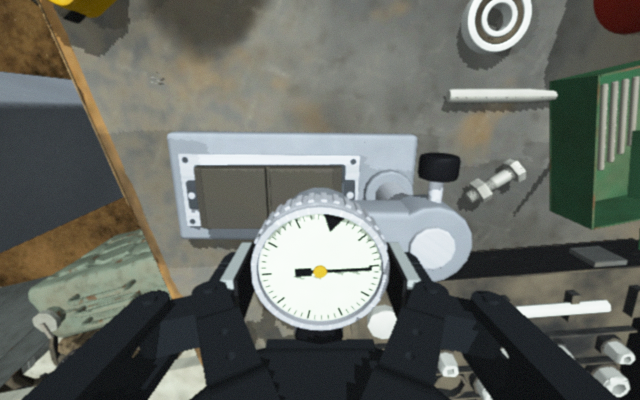

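The rim is held. I'll turn it +1.28 rad about tool z (clockwise from above).

Call:
play_rows --pt "0 0 0" --pt "0 0 0" --pt "0 0 0" --pt "0 0 0" --pt "0 0 0" --spin '[0.1, 0.15, 0.15, 0.15, 0.15]' --gripper '[0.4, 0.4, 0.4, 0.4, 0.4]'

```text
t: 20.08
eef_pos: [0.5454, 0.1668, 0.1571]
ee_rot: [3.141, -0.001, 1.162]
ft_force: [-2.2, -0.1, 5.6]
width: 0.0643
```

Call:
play_rows --pt "0 0 0" --pt "0 0 0" --pt "0 0 0" --pt "0 0 0" --pt "0 0 0" --spin '[0.15, 0.15, 0.15, 0.13, 0]' --gripper '[0.4, 0.4, 0.4, 0.4, 0.4]'

```text
t: 20.7
eef_pos: [0.5451, 0.167, 0.1571]
ee_rot: [-3.141, -0.0, 0.586]
ft_force: [-3.7, 0.1, 8.3]
width: 0.0646
```

```bash
python3 - <<'E'
from ang import *
s=robot.observe();print(s["t"],s["eef_pos"],s["ee_rot"],s["ft_force"],s["width"])
im=robot.capture("wrist");cv2.imwrite("pics/w15.png",im)
rect(im,cam("wrist",s),(.5459,.1669),"pics/r15.png")
E
```

```text
20.7 [0.5451 0.167  0.1571] [-3.1412 -0.0004  0.5858] [-3.7192  0.0708  8.2827] 0.06463451014310778
```

View pics/r15.png

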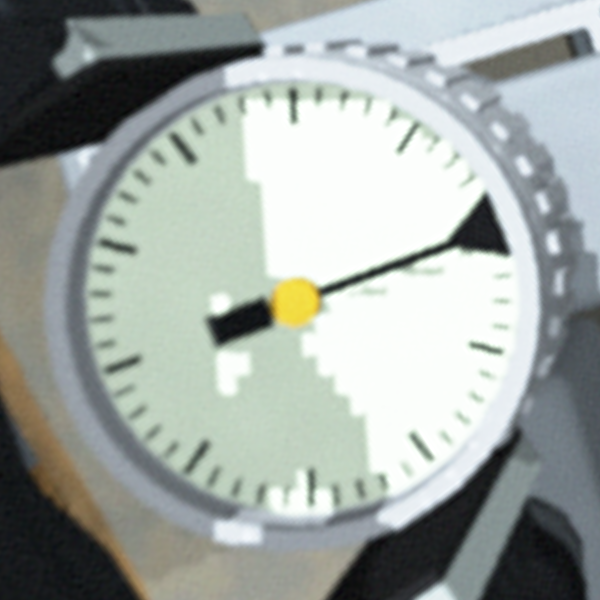

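The pointer now runs into the tip of the zero wedge: the wedge-to-opposite-tick line is at about 20.7° and the pointer at about 20.6°. I'll release and check from above.

Call:
play_rows --pt "0 0 0" --pt "0 0 0" --pt "0 0 0" --pt "0 0 0" --spin '[0, 0, 0, 0]' --gripper '[0.2, 0, 0, 0]'

```text
t: 21.25
eef_pos: [0.5452, 0.1666, 0.1562]
ee_rot: [3.142, 0.0, 0.587]
ft_force: [-0.6, 0.3, -0.1]
width: 0.0857
```

Call:
play_rows --pt "0 0 -0.01" --pt "0 0 -0.02" --pt "0 0 -0.03" --pt "0 0 -0.03" --pt "0 0 0" --spin '[0, 0, 0, 0, 0]' --gripper '[0, 0, 0, 0, 0]'

```text
t: 21.88
eef_pos: [0.5471, 0.167, 0.2496]
ee_rot: [3.141, -0.006, 0.587]
ft_force: [0.5, -0.0, 0.3]
width: 0.0855
```

Call:
play_rows --pt "-0.02 0 0" --pt "-0.025 0 0" --pt "-0.02 0 0" --pt "0 0 0" --pt "0 0 0" --spin '[0, 0, 0, 0, 0]' --gripper '[0, 0, 0, 0, 0]'

```text
t: 22.5
eef_pos: [0.4914, 0.1312, 0.2463]
ee_rot: [-3.142, -0.001, 0.587]
ft_force: [-0.3, -0.5, -0.4]
width: 0.0853
```

```bash
python3 - <<'E'
from ang import *
s=robot.observe();print(s["t"],s["eef_pos"],s["ee_rot"],s["ft_force"],s["width"])
im=robot.capture("wrist");cv2.imwrite("pics/w16.png",im)
rect(im,cam("wrist",s),(.5459,.1669),"pics/r16.png")
cv2.imwrite("pics/s16.png",cv2.resize(robot.capture("side")[150:310,220:460],(750,500),interpolation=cv2.INTER_CUBIC))
E
```

```text
22.5 [0.4914 0.1312 0.2463] [-3.1415 -0.0005  0.5872] [-0.3147 -0.538  -0.4278] 0.08532389341904338
```

View pics/r16.png

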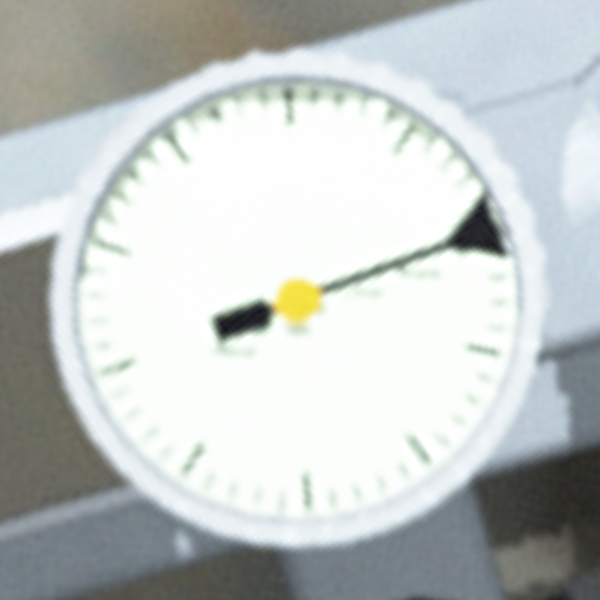

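View pics/s16.png

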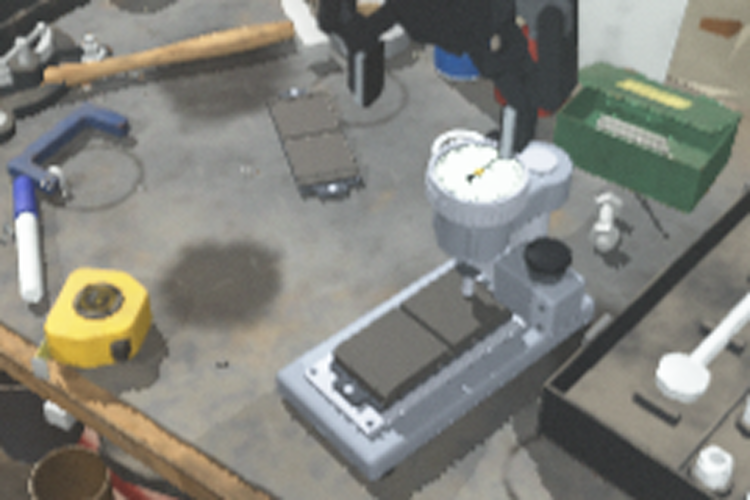

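The pointer (20.6°) and zero line (about 20.6°) coincide. The button is up, the probe is on the lining, the worn pad is untouched, and the gripper is clear. I'll hand it in.

```bash
python3 - <<'E'
from h import *
print(robot.job_done())
E
```

```text
the job is handed in; nothing more can be done
None
```

The comparator is set up as asked, and I handed the job in at about 22.6 s, well under the 67 s limit.

- **Pad:** I laid the new pad lining up along the anvil, with its far lining block under the probe, and let go of it. The wrist view put the two linings at about 17 mm and 12 mm high, which showed which pad was the new one.
- **Button:** I pressed it until the force reached about 15 N, well past the 5 N it needs, so I took it as fully down. I did not measure its travel. It sprang back, and the side view shows the probe on the lining.
- **Bezel:** I turned it 1.28 rad clockwise. After I let go, the zero mark and the pointer both read about 20.6°, agreeing to within about 0.5°.
- **Final state:** The last pictures show the pad still in place, the worn pad where it lay, and the gripper open and touching nothing.

My early estimates from the top and side cameras differed from the wrist camera by up to about 10 mm on the pads. I used the wrist readings, and the grasp, placing and rim grip all came out centred with them.

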